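Lock a handpiece rest into the bench rail of a dental laboratory

ROBOT

A 7-joint arm with a two-finger parallel gripper is mounted at the origin on the work surface. World frame = base frame: x ahead of the robot, y to its left, z up, the work surface at z = 0. Lengths are in m, angles in rad, forces in N, time in s.
With the tool pointing down it reaches from about 0.425 to 0.875 m from the base axis. Payload 4.7 kg.
Tool frame: the origin (TCP) lies between the finger pads; the fingertips stand 17 mm ahead of it and the grasp point (between the pads) lies 2 mm behind it (ctrl.tips_ahead is the distance from the TCP to the fingertips, in m); z points along the fingers, y is the line along which they close (so a half turn about z gives the same grasp; the last joint's range is limited). The gripper opens to 87 mm and grips with 3 to 60 N. Pads are 19 mm wide; open, the fingers measure 117 mm over their backs; the gripper's body (75 mm by 190 mm) begins 51 mm behind the grasp point.
Start: joints at [-1.298, 0.321, -0.07, 1.45, 0.023, 1.371, -0.057], TCP at [0.166, 0.628, 0.24] pointing down, gripper open.
Joint ranges: [-2.86, 2.86], [-0.3, 2.09], [-1.38, 1.24], [0.06, 2.45], [-1.56, 4.7], [0.09, 2.05], [-2.69, 2.69]. Speed limits (rad/s): [2.57, 2.57, 3.14, 3.14, 3.14, 3.14, 3.14].

INTERFACE

Orientations are given as a unit quaternion [w, x, y, z].
In Python, from plant import ctrl, viewer gives the robot as it stands. The module is installed in compiled form; this text tells all that it offers.
- The arm moves only by the tool step_arm, never from a script. Its argument "steps" is a list of rows, each an object of numbers: "x", "y", "z": the shift along the tool's x, y, z in m; "turn": the turn about the tool's z in degrees; "claw": the opening, from -1 (shut) to 1 (fully open). In form: [{"x": .., "y": .., "z": .., "turn": .., "claw": ..}, ...]. A call has 1 to 12 rows; each row shifts and turns the commanded pose from where the row before left it, along the tool's axes as they then stand; what a row does not reach is not made up. A row lasts 1/10 s, in which the tool goes at most 50 mm and 8.59 degrees, less where a joint would pass 70% of its speed; a pose out of reach is approached as far as the arm can. A call with a gripper value outside its range is refused whole. The fingers move at their own pace and stop on an object; "grip_force" is the grip in N (left out, the last holds). Time passes only in rows, so rows that do not move let the fingers close. It gives the time, the measured TCP pose, the force, the opening and the grip force at its end, in the units of the state.
- ctrl.get_obs(): the state, without advancing time (a new reading comes with each control period).
- viewer.snapshot(name): name is "side" or "top" or "wrist"; returns a dict with "image" (420x560x3 uint8, red, green, blue), "fx", "fy", "cx", "cy" (pixels), "k1" (the pictures are not rectified: a ray, as slopes to the right and down, at radius r is drawn at 1 + k1 r^2 times it, then the intrinsics apply), "rvec" (rotation vector, rad) and "tvec" (3), from world to camera coordinates, as OpenCV has them; the wrist camera has in their place "hand_eye" (4x4, takes a point from camera to tool coordinates, whose origin is the TCP and whose axes are the flange's). Camera axes: x right, y down, z forward; pixel columns grow to the right and rows downward; lengths in m; the calibration is good to about 2 mm. A picture is of the moment at which its call begins: read the wrist's pose just before it. There is no depth.
- ctrl.hand_in(): hands the job in; it is judged then, once.
Trained networks look in a picture, given as the dict that the camera call returned (one of the last four; its "shot" number tells which), for a name from the list of things; names that differ only in an ending like _2 or _b are one class to them, and where a whole thing is asked for, a point or a joint stands for the part that bears it (a point fixed in the world has none). Each returns a list of dicts, best first, with "score" (0 to 1); they miss things now and then, are a little off and sometimes report something else, mostly with a low value. They report only what shows in the picture. A call takes as long as a camera call. They do not tell look-alikes from the thing itself.
- viewer.cut_out(picture, query): "mask" (420x560 bool, what is visible of it) and "extent" ([left, top, right, bottom] in pixels, round what is visible of it).
The state is a dict: "clock": time; "joint_positions": joint angles; "qd": joint speeds; "tau": joint torques, N m; "ee_pos": TCP position; "tcp_rot": TCP orientation; "wrist_force": force on the tool from outside, world axes, zero at the start; "ft_torque": the same for the moment, N m; "opening": opening from 0.0 (shut) to 1.0 (fully open); "gripper_force": force on a finger pad.
Only numpy, scipy, OpenCV 4.12 (cv2) and the standard library are available. Lean on these libraries where they do the work, as an engineer would, in place of code of your own. Each camera call takes 0.05 s, during which the arm holds its last target. There are 200 camera calls.

TASK

Take the blue handpiece rest out of the accessory rack and fasten it upright near the middle of the aluminium rail: feel its T-foot down into the slot, press it down against its spring, give it a quarter turn clockwise (seen from above) until it stops, and let it go so that it stays locked. Press and turn gently, without forcing it, and leave everything else where it is.

Things in the scene. Friction and masses are not known exactly. Their poses are not given: they have to be found in the camera images.
- rest: Blue handpiece rest, loose, about 0.13 kg, 75 mm tall, its foot standing in a rack pocket. Origin: centre of the foot's underside; z up the stem. Blue plate from 28 to 58 mm up, 34 mm wide along x, 14 mm thick along y; two prongs at its ends (up to 75 mm) form a U-shaped saddle. Black collar, 38 mm across, on the 8 mm stem, its underside 8 mm up when relaxed.
- rest_grip (a point): Point on the rest's axis 47 mm above its origin, in the blue plate: the place to grip it from above, across the plate's 14 mm thickness (fingers closing along y).
- rest_head (a point): Middle of the steel T-head of the rest, 3 mm above its origin: 18 mm (x) by 32 mm (y) by 6 mm high, so long along y, the plate's thickness. Two diagonal corners (+x+y, -x-y) are cut away: it turns clockwise under the rail's lips and stops against the channel's sides at about 95 degrees, where the moment rises by 0.1 N m and more within a few degrees. The other way it jams half way.
- rest_collar (a joint): How far the sprung collar is pushed up the rest's stem (m): 0 relaxed, 0.007 at its stop. The spring gives 3 N at 0 and 1.5 N more per mm. The foot turns under the lips only with the collar pushed up more than 3 mm (4.5 to 6 mm is good); locked and let go, it stays up about 3 mm.
- console: Raised beech shelf, fixed: board 130 (x) by 360 (y) mm on white feet, 66 mm high, carrying the aluminium T-slot rail. Origin on the table under the rail's nominal middle; y runs along the rail. A steel dish, 48 mm across, 36 mm tall, is clamped on the rail 125 mm from the middle towards +y.
- rail_mid (a point): Nominal middle of the rail's top, 90 mm above the table. Rail 42 mm wide, 300 long, 24 high; slot 20 mm wide over its length, lips 5 mm thick, channel below 33.4 mm wide, 20 mm deep from the top. The rail is screwed through slotted holes: its slot's true centre line lies anywhere up to 8 mm either side (along the console's x) of this point, and must be found by feel.
- rack: Grey accessory rack, fixed: 190 (x) by 80 (y) by 30 mm high, with three pockets 60 mm apart along x, 23 (x) by 36 (y) by 20 mm deep. Origin under its centre. The three accessories stand in its pockets in any order.
- bur_holder: Grey round bur holder with the same T-foot, in another pocket of the rack, 64 mm tall from the underside of its foot. Leave alone.
- loupe_post: Steel post with a red ball and the same T-foot, in another pocket of the rack, 66 mm tall from the underside of its foot. Leave alone.
- plaster_model: White plaster model of a jaw, 50 by 60 by 27 mm, loose. Leave alone.
- amber_bottle: Amber bottle, 52 mm in diameter, 105 mm tall, loose. Leave alone.
- mixing_bowl: Green bowl, 90 mm across, 50 mm tall, loose. Leave alone.
- wax_jar: Small jar with a red cap, 56 mm in diameter, 50 mm tall, loose. Leave alone.
- spatula: Spatula 180 mm long, lying on the table. Leave alone.
- spray_can: White can, 48 mm in diameter, 150 mm tall, loose. Leave alone.
Not all that is in view belongs to the job. There is more than one size of the rest; the one meant has the size given above.

How it is judged:
By the outcome, as a careful person would: the job done as asked, in the order asked, and still so for the second after the job is handed in, with the robot touching nothing.
It also fails if it takes over 72 s, if anything falls off the work surface, if the arm or the gripper's body presses on something with over 40 N, if the wrist force passes 120 N, or if a joint passes its speed limit or range.

## Working session

There is one attempt and no reset: what is moved stays moved. The work goes in short steps, Python scripts to look and compute and a tool call to move; the robot and the scene stay as the last step left them, time stands still between calls to the robot, and variables do not carry over. Pictures are saved under pics/ and viewed, at most 10 in all, crops included, and the job is handed in when it is done.

Besides the shell and the picture viewer there is one more tool, called as name(argument=value, ...), one argument or row to a line, values as JSON. step_arm: Moves the arm, as the interface text tells. Its arguments: {"type":"object","properties":{"steps":{"type":"array"},"grip_force":{"type":"number"}},"required":["steps"]}

```bash
mkdir -p pics
cat > h.py <<'E'
from plant import ctrl, viewer
import numpy as np, cv2
from scipy.spatial.transform import Rotation as R
def save(n,im,crop=None,s=1):
    if crop: l,t,r,b=crop; im=im[t:b,l:r]
    im=cv2.resize(im,None,fx=s,fy=s,interpolation=cv2.INTER_CUBIC)
    cv2.imwrite('pics/'+n,im[...,::-1])
def cam(p,o=None):
    if 'hand_eye' in p:
        H=np.array(p['hand_eye']); q=o['tcp_rot']; Rt=R.from_quat([q[1],q[2],q[3],q[0]]).as_matrix()
        T=np.eye(4);T[:3,:3]=Rt;T[:3,3]=o['ee_pos']; T=T@H
        return T[:3,:3],T[:3,3]
    Rm=R.from_rotvec(np.array(p['rvec']).ravel()).as_matrix()
    return Rm.T,-Rm.T@np.array(p['tvec']).ravel()
def undist(p,u,v):
    a=(u-p['cx'])/p['fx'];b=(v-p['cy'])/p['fy'];x,y=a,b
    for _ in range(20):
        k=1+p['k1']*(x*x+y*y); x,y=a/k,b/k
    return np.array([x,y,1.])
def at_z(p,u,v,z,o=None):
    Rw,c=cam(p,o); d=Rw@undist(p,u,v); return c+d*(z-c[2])/d[2]
def proj(p,P,o=None):
    Rw,c=cam(p,o); q=Rw.T@(np.array(P)-c); x,y=q[:2]/q[2]; k=1+p['k1']*(x*x+y*y)
    return np.array([p['fx']*x*k+p['cx'],p['fy']*y*k+p['cy']])
E
python3 - <<'E'
from h import *
o=ctrl.get_obs();print({k:np.round(v,3) for k,v in o.items()})
for n in ['top','side']:
    p=viewer.snapshot(n);save(n+'0.png',p['image'],s=1.4)
    print(n,cam(p)[1].round(3))
    for q in ['rest','console','rack','bur_holder','loupe_post']:
        for d in viewer.cut_out(p,q)[:4]:
            m=d['mask'];v,u=np.nonzero(m);print(q,round(d['score'],2),np.round(d['extent']),u.mean().round(1),v.mean().round(1))
E
```

```text
{'clock': np.float64(0.0), 'joint_positions': array([-1.298,  0.322, -0.07 ,  1.452,  0.023,  1.371, -0.057]), 'qd': array([-0.   , -0.   , -0.001,  0.001, -0.   ,  0.001,  0.   ]), 'tau': array([-0.0000e+00, -4.9127e+01, -4.0400e-01, -3.1254e+01, -6.4000e-02,
        4.3000e-02,  0.0000e+00]), 'ee_pos': array([0.166, 0.628, 0.238]), 'tcp_rot': array([-0.   ,  0.129,  0.992, -0.001]), 'wrist_force': array([0.28 , 0.541, 0.285]), 'ft_torque': array([-0.104,  0.022, -0.018]), 'gripper_force': np.float64(0.0), 'opening': np.float64(1.003)}
top [0.243 0.078 1.454]
rest 0.65 [200. 168. 337. 244.] 267.8 203.0
rest 0.56 [390. 220. 404. 244.] 397.8 231.5
rest 0.54 [355. 229. 366. 243.] 360.0 236.1
rest 0.54 [342. 150. 363. 178.] 353.5 163.9
rack 0.84 [378. 221. 423. 296.] 399.2 257.9
rack 0.57 [398. 268. 419. 285.] 407.9 277.0
bur_holder 0.66 [398. 266. 417. 286.] 407.4 277.3
bur_holder 0.41 [199. 167. 339. 241.] 267.9 203.0
loupe_post 0.57 [393. 249. 409. 264.] 401.7 255.6
loupe_post 0.27 [239. 267. 270. 334.] 253.4 307.1
side [ 0.086 -0.617  1.008]
rest 0.83 [354. 319. 376. 351.] 365.2 335.2
rest 0.62 [327. 303. 340. 322.] 333.0 312.9
rack 0.78 [294. 322. 390. 408.] 341.8 366.5
bur_holder 0.95 [314. 359. 336. 386.] 323.7 373.9
loupe_post 0.79 [334. 344. 356. 366.] 344.3 356.4
```

View pics/top0.png

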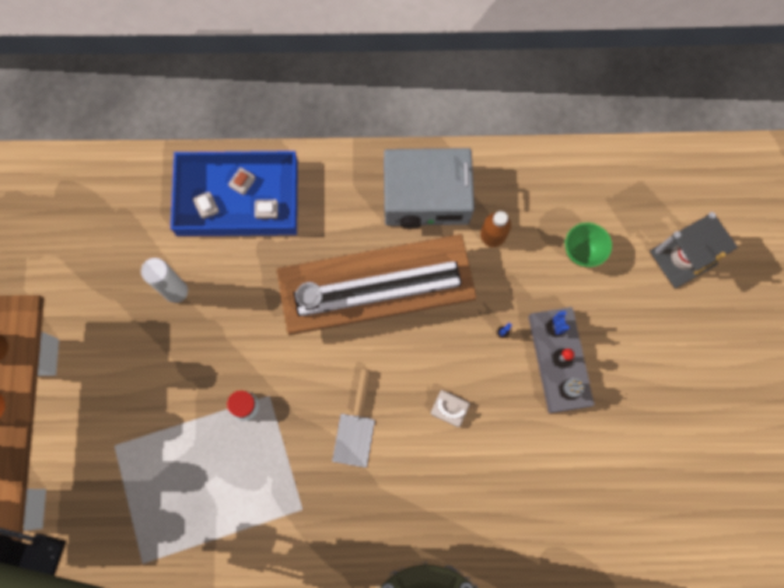

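View pics/side0.png

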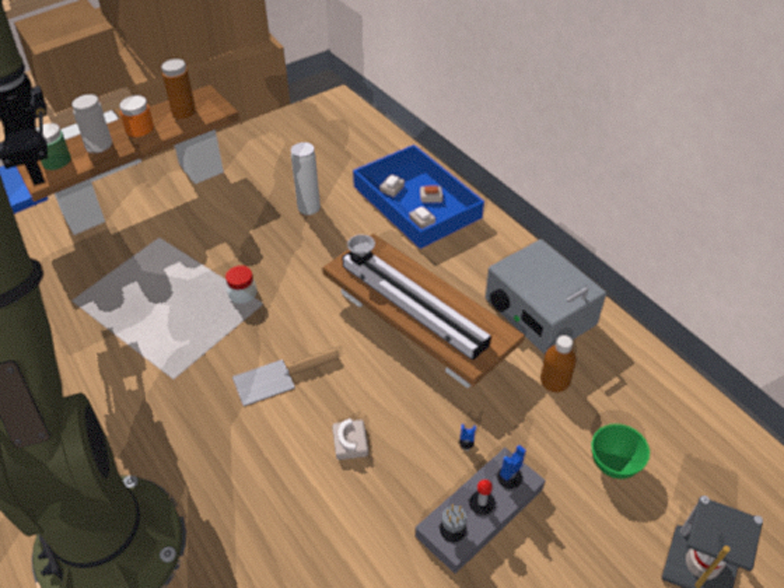

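The blue candidates in the top picture are (397,231), in the rack's end pocket, and (360,236), which is smaller and stands loose on the table. The blue tray at (168,138) isn't a rest. The rack one fits, because its foot stands in a rack pocket and it is the larger. I'll confirm that in a crop and compute positions.

Run:
```python
from h import *
p=viewer.snapshot('top')
for n,z,c in [('rack',.03,[(530,315),(573,309),(592,407),(549,412)]),('board',.066,[(278,267),(463,236),(476,298),(290,333)]),('railends',.09,[(305,294),(456,266),(460,283),(299,311)]),('dish',.126,[(310,292)])]:
    P=np.array([at_z(p,u/1.4,v/1.4,z) for u,v in c]);print(n,P.round(3).tolist(),P.mean(0).round(3))
    if len(P)==4: 
        e=P-np.roll(P,-1,0);print(np.linalg.norm(e,axis=1).round(3),np.degrees(np.arctan2(e[:,1],e[:,0])).round(1))
hsv=cv2.cvtColor(p['image'],cv2.COLOR_RGB2HSV)
s=viewer.snapshot('side')
for q,pic,b in [('top',p,(385,215,410,248)),('top',p,(350,225,370,245)),('side',s,(350,315,380,355)),('side',s,(323,300,345,325))]:
    h=cv2.cvtColor(pic['image'],cv2.COLOR_RGB2HSV)[b[1]:b[3],b[0]:b[2]]
    m=(abs(h[...,0].astype(int)-113)<14)&(h[...,1]>150)&(h[...,2]>50)
    v,u=np.nonzero(m);u=u+b[0];v=v+b[1];print(q,len(u),u.min(),u.max(),v.min(),v.max(),u.mean(),v.mean(),at_z(pic,u.mean(),v.mean(),.057).round(3))
a=cv2.resize(p['image'][200:260,340:420],None,fx=5,fy=5,interpolation=2);b=cv2.resize(s['image'][290:350,310:390],None,fx=5,fy=5,interpolation=2)
save('cand.png',np.hstack([a,b]))
```

```text
rack [[0.562, -0.21, 0.03], [0.573, -0.292, 0.03], [0.386, -0.314, 0.03], [0.378, -0.234, 0.03]] [ 0.475 -0.262  0.03 ]
[0.083 0.188 0.08  0.186] [  97.3    6.6  -84.  -172.5]
board [[0.654, 0.267, 0.066], [0.71, -0.084, 0.066], [0.588, -0.104, 0.066], [0.526, 0.243, 0.066]] [0.62  0.081 0.066]
[0.356 0.123 0.352 0.13 ] [  99.1    9.2  -79.9 -169.3]
railends [[0.594, 0.213, 0.09], [0.644, -0.066, 0.09], [0.611, -0.072, 0.09], [0.562, 0.224, 0.09]] [0.603 0.075 0.09 ]
[0.284 0.033 0.301 0.034] [100.1  10.7 -80.6 161.5]
dish [[0.589, 0.201, 0.126]] [0.589 0.201 0.126]
top 98 395 405 223 237 399.7857142857143 230.5408163265306 [ 0.541 -0.259  0.057]
top 19 358 363 233 238 360.0 235.47368421052633 [ 0.529 -0.154  0.057]
side 220 357 374 319 342 365.45454545454544 331.1272727272727 [ 0.543 -0.252  0.057]
side 71 330 338 304 315 333.76056338028167 309.84507042253523 [ 0.522 -0.175  0.057]
```

View pics/cand.png

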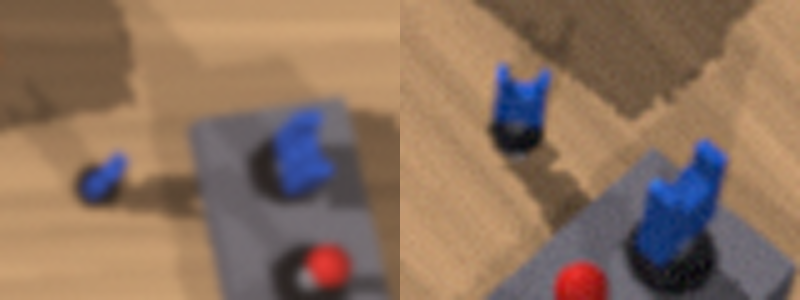

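The crop shows the rack's blue rest on its black collar, with a large U-shaped plate (right in each half). The other one is clearly a smaller copy standing on the table at top-pic (360,236). The rack one is the target. Moving via the console for a wrist look.

step_arm(
  steps=[
    {"x": -0.036,"y": -0.027,"turn": -2},
    {"x": -0.036,"y": -0.027},
    {"x": -0.036,"y": -0.027},
    {"x": -0.036,"y": -0.027},
    {"x": -0.036,"y": -0.027},
    {"x": -0.036,"y": -0.027},
    {"x": -0.036,"y": -0.027},
    {"x": -0.036,"y": -0.027},
    {"x": -0.036,"y": -0.027},
    {"x": -0.036,"y": -0.027},
    {"x": -0.036,"y": -0.027},
    {"x": -0.036,"y": -0.027},
  ],
)

```text
validation failed for argument at $.st...
```

step_arm(
  steps=[
    {"turn": -8,"y": -0.03},
    {"turn": -8,"y": -0.03},
    {"turn": -6,"y": -0.03},
    {},
    {},
    {},
  ],
)

```text
validation failed for argument at $.st...
```

Run:
```python
from h import *
o=ctrl.get_obs();p=viewer.snapshot('wrist');save('w1.png',p['image'],s=1.4)
print(o['clock'],o['ee_pos'].round(4),o['tcp_rot'].round(4),o['joint_positions'].round(2),np.array(p['hand_eye']).round(3))
```

```text
0.7 [0.1664 0.6284 0.2396] [0.000e+00 1.290e-01 9.916e-01 1.000e-04] [-1.3   0.32 -0.07  1.45  0.02  1.37 -0.06] [[ 0.001 -0.961 -0.276  0.076]
 [ 1.     0.001 -0.     0.002]
 [ 0.    -0.276  0.961 -0.145]
 [ 0.     0.     0.     1.   ]]
```

View pics/w1.png

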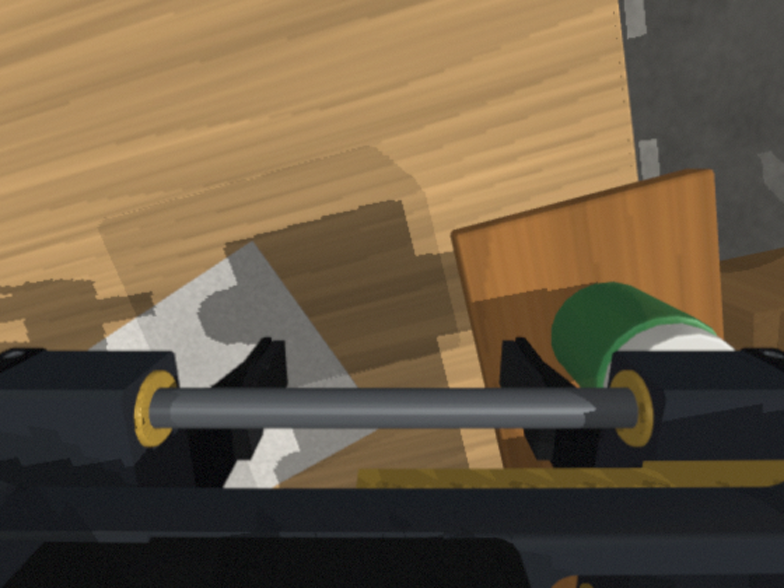

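The rows need all their keys. This wrist view only shows the start area: the far shelf at the right, and the gripper over the lower half.

step_arm(
  steps=[
    {"x": -0.036,"y": -0.027,"z": 0,"turn": 0,"claw": 1},
    {"x": -0.036,"y": -0.027,"z": 0,"turn": 0,"claw": 1},
    {"x": -0.036,"y": -0.027,"z": 0,"turn": 0,"claw": 1},
    {"x": -0.036,"y": -0.027,"z": 0,"turn": 0,"claw": 1},
    {"x": -0.036,"y": -0.027,"z": 0,"turn": 0,"claw": 1},
    {"x": -0.036,"y": -0.027,"z": 0,"turn": 0,"claw": 1},
    {"x": -0.036,"y": -0.027,"z": 0,"turn": 0,"claw": 1},
    {"x": -0.036,"y": -0.027,"z": 0,"turn": 0,"claw": 1},
    {"x": -0.036,"y": -0.027,"z": 0,"turn": 0,"claw": 1},
    {"x": -0.036,"y": -0.027,"z": 0,"turn": 0,"claw": 1},
    {"x": -0.036,"y": -0.027,"z": 0,"turn": 0,"claw": 1},
    {"x": -0.036,"y": -0.027,"z": 0,"turn": 0,"claw": 1},
  ],
)

```text
clock: 1.95
ee_pos: [0.502, 0.2031, 0.24]
tcp_rot: [0.0, 0.129, 0.992, 0.0]
wrist_force: [1.3, 0.7, 0.3]
opening: 1.0
gripper_force: 0.0
```

step_arm(
  steps=[
    {"x": -0.04,"y": -0.03,"z": 0,"turn": 0,"claw": 1},
    {"x": -0.03,"y": -0.04,"z": 0,"turn": -8,"claw": 1},
    {"x": 0,"y": -0.04,"z": 0,"turn": -8,"claw": 1},
    {"x": 0,"y": 0,"z": 0,"turn": -8,"claw": 1},
    {"x": 0,"y": 0,"z": 0,"turn": 0,"claw": 1},
    {"x": 0,"y": 0,"z": 0,"turn": 0,"claw": 1},
    {"x": 0,"y": 0,"z": 0,"turn": 0,"claw": 1},
  ],
)

```text
clock: 2.65
ee_pos: [0.5444, 0.0842, 0.2395]
tcp_rot: [0.0, -0.075, 0.997, 0.0]
wrist_force: [0.9, -0.2, 0.1]
opening: 1.0
gripper_force: 0.0
```

Run:
```python
from h import *
o=ctrl.get_obs();p=viewer.snapshot('wrist');save('w2.png',p['image'],s=1.4)
print(o['clock'],o['ee_pos'].round(4),o['tcp_rot'].round(4),o['joint_positions'].round(2))
```

```text
2.65 [0.5444 0.0842 0.2395] [ 0.000e+00 -7.520e-02  9.972e-01  2.000e-04] [-0.57  0.11  0.4   1.71 -0.04  1.33  1.56]
```

View pics/w2.png

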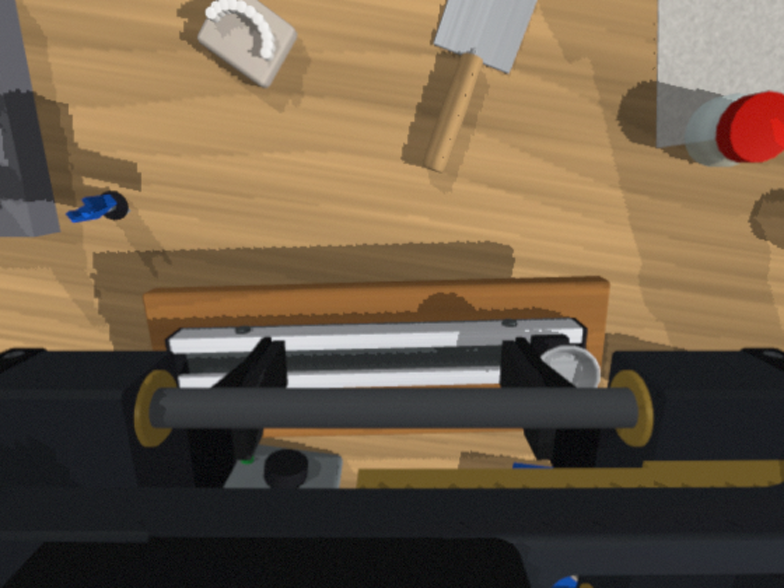

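The wrist view shows the rail: near strip at display rows 325–352, dark slot to about 372, and the dish at (570,370). The copy rest is at (115,205) and the rack at the left. Next, measure the slot edges from column profiles.

Run:
```python
from h import *
o=ctrl.get_obs();p=viewer.snapshot('wrist')
g=cv2.cvtColor(p['image'],cv2.COLOR_RGB2GRAY).astype(int)
for u in (215,240,270,300,330): print(u,list(zip(range(222,282),g[222:282,u-1:u+2].mean(1).astype(int))) if u==270 else g[222:282,u].tolist())
for n,u,v,z in [('boardL',145/1.4,292/1.4,.066),('boardR',607/1.4,278/1.4,.066),('railL near',174/1.4,334/1.4,.09),('railR near',581/1.4,322/1.4,.09),('dish',570/1.4,365/1.4,.126)]:
    print(n,at_z(p,u,v,z,o).round(4))
```

```text
215 [108, 100, 78, 70, 72, 73, 73, 71, 73, 71, 80, 115, 131, 133, 134, 132, 133, 157, 202, 220, 220, 221, 220, 221, 218, 215, 215, 195, 114, 73, 65, 45, 43, 42, 41, 42, 41, 42, 44, 49, 52, 53, 70, 106, 133, 169, 216, 222, 220, 221, 221, 220, 216, 212, 188, 100, 55, 57, 58, 58]
240 [108, 100, 74, 71, 72, 73, 75, 71, 70, 68, 93, 127, 131, 130, 132, 134, 148, 187, 218, 220, 220, 219, 220, 218, 213, 212, 205, 162, 87, 70, 63, 47, 41, 42, 41, 42, 42, 44, 47, 52, 52, 59, 92, 128, 148, 188, 217, 219, 219, 219, 218, 216, 211, 213, 187, 86, 56, 56, 58, 58]
270 [(222, np.int64(100)), (223, np.int64(78)), (224, np.int64(73)), (225, np.int64(71)), (226, np.int64(72)), (227, np.int64(71)), (228, np.int64(73)), (229, np.int64(72)), (230, np.int64(71)), (231, np.int64(90)), (232, np.int64(124)), (233, np.int64(127)), (234, np.int64(129)), (235, np.int64(130)), (236, np.int64(131)), (237, np.int64(138)), (238, np.int64(171)), (239, np.int64(212)), (240, np.int64(217)), (241, np.int64(218)), (242, np.int64(218)), (243, np.int64(215)), (244, np.int64(215)), (245, np.int64(211)), (246, np.int64(209)), 
[... 763 characters left out ...]
72, 69, 70, 72, 74, 72, 84, 123, 128, 129, 130, 129, 132, 162, 210, 215, 215, 219, 213, 215, 211, 210, 209, 188, 100, 72, 64, 48, 45, 43, 43, 45, 43, 44, 46, 50, 53, 55, 75, 115, 133, 161, 207, 214, 216, 217, 215, 213, 211, 208, 194, 148, 97, 65, 57, 55, 56, 57]
330 [69, 70, 70, 70, 70, 72, 71, 73, 100, 124, 127, 129, 129, 130, 132, 136, 134, 138, 139, 137, 137, 134, 131, 131, 118, 75, 50, 43, 43, 44, 43, 44, 40, 45, 43, 44, 45, 53, 52, 69, 102, 131, 155, 197, 210, 214, 219, 213, 212, 209, 208, 199, 165, 109, 90, 64, 54, 55, 56, 58]
boardL [ 0.5883 -0.0993  0.066 ]
boardR [0.5241 0.2464 0.066 ]
railL near [ 0.6083 -0.0655  0.09  ]
railR near [0.5545 0.2242 0.09  ]
dish [0.5741 0.2068 0.126 ]
```

Run:
```python
from h import *
o=ctrl.get_obs();p=viewer.snapshot('wrist')
for nm,pts in {'near outer':[(215,239.7),(240,238.8),(270,238.0),(300,237.1)],'near slot':[(215,249.7),(240,249.2),(270,248.6),(300,247.6)],'far slot':[(215,267.3),(240,266.9),(270,266.2),(300,265.3)],'far outer':[(215,276.8),(240,276.5),(270,276),(300,275)]}.items():
    P=np.array([at_z(p,u,v,.09,o) for u,v in pts])[:,:2]
    c=np.polyfit(P[:,1],P[:,0],1); print(nm,P[0].round(4),P[-1].round(4),'yaw',np.degrees(-np.arctan(c[0])).round(2),'x at y=.075',np.polyval(c,.075).round(4))
```

```text
near outer [0.5954 0.0259] [0.5795 0.1107] yaw 10.59 x at y=.075 0.5862
near slot [0.6064 0.0269] [0.5908 0.1126] yaw 10.25 x at y=.075 0.5978
far slot [0.6262 0.0287] [0.6104 0.116 ] yaw 10.24 x at y=.075 0.6179
far outer [0.6372 0.0298] [0.6215 0.1179] yaw 10.08 x at y=.075 0.6293
```

step_arm(
  steps=[
    {"x": 0.015,"y": -0.041,"z": 0,"turn": 0,"claw": 1},
    {"x": 0.015,"y": -0.041,"z": 0,"turn": 0,"claw": 1},
    {"x": 0.015,"y": -0.041,"z": 0,"turn": 0,"claw": 1},
    {"x": 0.015,"y": -0.041,"z": 0,"turn": 0,"claw": 1},
    {"x": 0.015,"y": -0.041,"z": 0,"turn": 0,"claw": 1},
    {"x": 0.015,"y": -0.041,"z": 0,"turn": 0,"claw": 1},
    {"x": 0.015,"y": -0.041,"z": 0,"turn": 0,"claw": 1},
    {"x": 0.015,"y": -0.041,"z": 0,"turn": 0,"claw": 1},
    {"x": 0,"y": 0,"z": 0,"turn": 0,"claw": 1},
    {"x": 0,"y": 0,"z": 0,"turn": 0,"claw": 1},
    {"x": 0,"y": 0,"z": 0,"turn": 0,"claw": 1},
  ],
)

```text
clock: 3.9
ee_pos: [0.4756, -0.258, 0.2393]
tcp_rot: [-0.0, -0.076, 0.997, 0.0]
wrist_force: [0.1, 0.5, -0.2]
opening: 1.0
gripper_force: 0.0
```

Run:
```python
from h import *
o=ctrl.get_obs();p=viewer.snapshot('wrist');save('w3.png',p['image'],s=1.4)
print(o['clock'],o['ee_pos'].round(4),o['tcp_rot'].round(4),o['joint_positions'].round(2))
for P in [(.5345,-.2547,.022),(.5345,-.2547,.097)]: print(proj(p,P,o)*1.4)
for d in viewer.cut_out(p,'rest')[:3]: print(d['score'],np.array(d['extent'])*1.4)
```

```text
3.9 [ 0.4756 -0.258   0.2393] [-0.000e+00 -7.600e-02  9.971e-01  4.000e-04] [-0.21  0.09  0.71  1.75 -0.06  1.33  2.23]
[384.55487894 325.20835843]
[382.69038661 361.32912398]
0.74 [368.2  312.9  399.98 384.3 ]
0.62 [477.82 325.92 501.76 360.78]
```

View pics/w3.png

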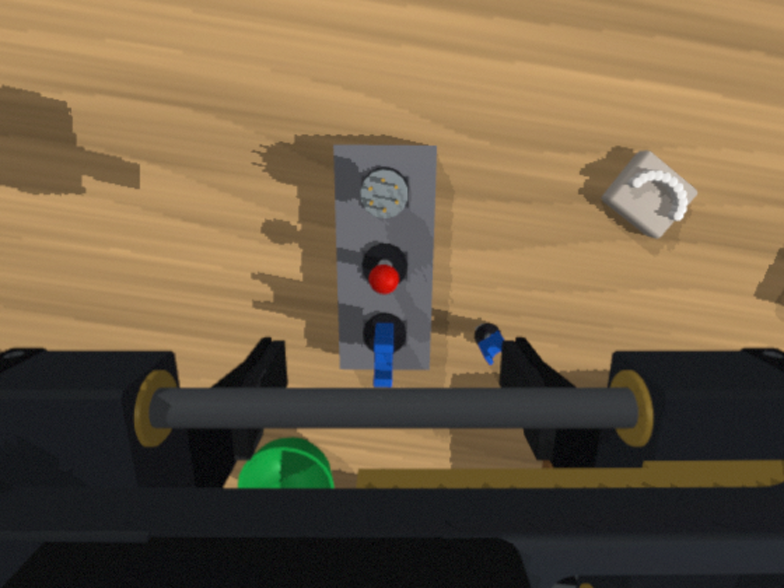

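The plate is upright in the picture at display (375–394, 322–387), with the collar centred at about (384,333); the ball, bur holder and copy are apart. Predicted axis matches. Refining with the blue mask.

Run:
```python
from h import *
o=ctrl.get_obs();p=viewer.snapshot('wrist')
b=(250,215,300,285);h=cv2.cvtColor(p['image'],cv2.COLOR_RGB2HSV)[b[1]:b[3],b[0]:b[2]]
m=((abs(h[...,0].astype(int)-113)<14)&(h[...,1]>150)&(h[...,2]>50))
for v in range(0,70,4):
    u=np.nonzero(m[v])[0]
    if len(u): print(v+b[1],u.min()+b[0],u.max()+b[0])
v,u=np.nonzero(m);u=u+b[0];v=v+b[1]
t,bt=v.min(),v.max();print('rows',t,bt)
for z in (.085,.097): print(z,at_z(p,u.mean(),t,z,o).round(4),at_z(p,u.mean(),bt+1,z,o).round(4))
for z in (.030,.045): print('collar',z,at_z(p,384/1.4,333/1.4,z,o).round(4))
P=np.array([at_z(p,a/1.4,c/1.4,.03,o) for a,c in [(334,146),(437,146),(429,369),(341,368)]]);print(P.round(4).tolist(),P.mean(0))
d=P[[3,2]].mean(0)-P[[0,1]].mean(0);print('rack yaw',np.degrees(np.arctan2(d[1],d[0])),np.linalg.norm(d))
```

```text
231 268 280
235 268 280
239 267 280
243 267 280
247 266 280
251 267 280
255 268 279
259 267 279
263 268 279
267 268 278
271 267 279
275 268 278
rows 230 275
0.085 [ 0.5092 -0.2585  0.085 ] [ 0.5609 -0.2508  0.085 ]
0.097 [ 0.5049 -0.2588  0.097 ] [ 0.5545 -0.2515  0.097 ]
collar 0.03 [ 0.5389 -0.2542  0.03  ]
collar 0.045 [ 0.5331 -0.2547  0.045 ]
[[0.392, -0.3153, 0.03], [0.3797, -0.2366, 0.03], [0.5667, -0.2094, 0.03], [0.5778, -0.2871, 0.03]] [ 0.47905835 -0.26209437  0.03      ]
rack yaw 8.457181483687416 0.18848889906264354
```

step_arm(
  steps=[
    {"x": -0.031,"y": -0.0025,"z": 0,"turn": 0,"claw": 0.2},
    {"x": -0.0315,"y": -0.0025,"z": 0,"turn": 0,"claw": 0.2},
    {"x": 0,"y": 0,"z": 0.04,"turn": 0,"claw": 0.2},
    {"x": 0,"y": 0,"z": 0.04,"turn": 0,"claw": 0.2},
    {"x": 0,"y": 0,"z": 0.04,"turn": 0,"claw": 0.2},
    {"x": 0,"y": 0,"z": 0.03,"turn": 0,"claw": 0.2},
    {"x": 0,"y": 0,"z": 0.02,"turn": 0,"claw": 0.2},
    {"x": 0,"y": 0,"z": 0.0,"turn": 0,"claw": 0.2},
    {"x": 0,"y": 0,"z": 0,"turn": 0,"claw": 0.2},
  ],
)

```text
clock: 4.95
ee_pos: [0.538, -0.2546, 0.0699]
tcp_rot: [-0.0, -0.076, 0.997, 0.0]
wrist_force: [0.9, -0.8, 0.5]
opening: 0.598
gripper_force: 0.0
```

step_arm(
  steps=[
    {"x": 0,"y": 0,"z": 0,"turn": 0,"claw": -0.3},
    {"x": 0,"y": 0,"z": 0,"turn": 0,"claw": -0.6},
    {"x": 0,"y": 0,"z": 0,"turn": 0,"claw": -1},
    {"x": 0,"y": 0,"z": 0,"turn": 0,"claw": -1},
    {"x": 0,"y": 0,"z": 0,"turn": 0,"claw": -1},
    {"x": 0,"y": 0,"z": 0,"turn": 0,"claw": -1},
    {"x": 0,"y": 0,"z": 0,"turn": 0,"claw": -1},
  ],
  grip_force=30,
)

```text
clock: 5.65
ee_pos: [0.5376, -0.2552, 0.0697]
tcp_rot: [0.0, -0.075, 0.997, -0.0]
wrist_force: [0.6, -0.4, 2.2]
opening: 0.157
gripper_force: 30.0
```

step_arm(
  steps=[
    {"x": 0,"y": 0,"z": -0.01,"turn": 0,"claw": -1},
    {"x": 0,"y": 0,"z": -0.03,"turn": 0,"claw": -1},
    {"x": 0,"y": 0,"z": -0.04,"turn": 0,"claw": -1},
    {"x": 0,"y": 0,"z": -0.04,"turn": 0,"claw": -1},
    {"x": 0,"y": 0,"z": 0,"turn": 0,"claw": -1},
    {"x": 0,"y": 0,"z": 0,"turn": 0,"claw": -1},
    {"x": 0,"y": 0,"z": 0,"turn": 0,"claw": -1},
  ],
)

```text
clock: 6.35
ee_pos: [0.5366, -0.2546, 0.1883]
tcp_rot: [-0.001, -0.075, 0.997, 0.001]
wrist_force: [-0.7, -0.5, -1.6]
opening: 0.154
gripper_force: 30.0
```

Run:
```python
from h import *
o=ctrl.get_obs();p=viewer.snapshot('side')
c=proj(p,o['ee_pos']-[0,0,.02]).astype(int);print(o['ee_pos'].round(4),o['opening'],o['wrist_force'].round(2),c)
save('s4.png',p['image'],(c[0]-60,c[1]-45,c[0]+60,c[1]+45),5)
e=o['ee_pos']
for z in (-.0477,-.0397,-.012): print(z,(proj(p,e+[0,0,z])-c+[60,45])*5)
```

```text
[ 0.5366 -0.2546  0.1883] 0.153631650454471 [-0.65 -0.53 -1.65] [370 302]
-0.0477 [294.42619758 270.14744587]
-0.0397 [296.92541903 258.62655228]
-0.012 [305.79226139 217.61992996]
```

View pics/s4.png

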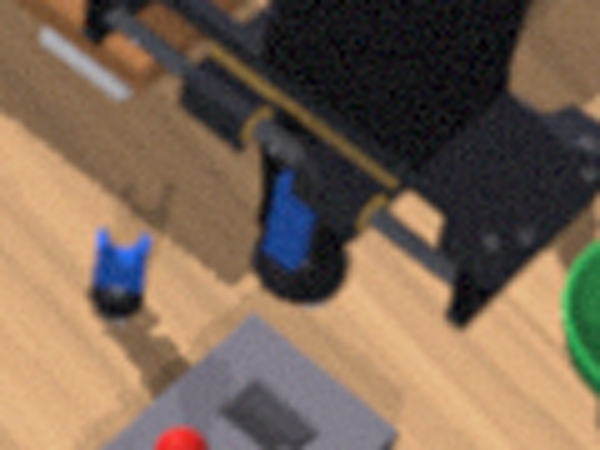

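The side crop shows the rest held upright in the fingers at about (300,250), its pocket empty, and the neighbours undisturbed. Carrying it to the rail.

step_arm(
  steps=[
    {"x": -0.008,"y": 0.02,"z": 0,"turn": 0,"claw": -1},
    {"x": -0.015,"y": 0.04,"z": 0,"turn": 0,"claw": -1},
    {"x": -0.015,"y": 0.04,"z": 0,"turn": 0,"claw": -1},
    {"x": -0.015,"y": 0.04,"z": 0,"turn": 0,"claw": -1},
    {"x": -0.015,"y": 0.04,"z": 0,"turn": 0,"claw": -1},
    {"x": -0.015,"y": 0.04,"z": 0,"turn": 0,"claw": -1},
    {"x": -0.015,"y": 0.04,"z": 0,"turn": 0,"claw": -1},
    {"x": -0.015,"y": 0.04,"z": 0,"turn": 0,"claw": -1},
    {"x": -0.007,"y": 0.02,"z": 0,"turn": -1.8,"claw": -1},
    {"x": 0,"y": 0,"z": 0,"turn": 0,"claw": -1},
    {"x": 0,"y": 0,"z": 0,"turn": 0,"claw": -1},
    {"x": 0,"y": 0,"z": 0,"turn": 0,"claw": -1},
  ],
)

```text
clock: 7.6
ee_pos: [0.6079, 0.0764, 0.189]
tcp_rot: [-0.001, -0.089, 0.996, -0.001]
wrist_force: [0.1, -0.2, -0.8]
opening: 0.159
gripper_force: 30.0
```

Run:
```python
from h import *
o=ctrl.get_obs();q=o['tcp_rot']
print(o['ee_pos'].round(4),'yaw',np.degrees(-2*np.arctan2(q[1],q[2])).round(2),o['wrist_force'].round(2),o['ft_torque'].round(3))
y=o['ee_pos'][1];print('slot x here',.6079-(y-.075)*np.tan(np.radians(10.3)))
p=viewer.snapshot('side');c=proj(p,o['ee_pos']-[0,0,.05]).astype(int)
save('s5.png',p['image'],(c[0]-60,c[1]-45,c[0]+60,c[1]+45),5)
for z in (-.0477,-.0397,-.012): print(z,(proj(p,o['ee_pos']+[0,0,z])-c+[60,45])*5)
```

```text
[0.6079 0.0764 0.189 ] yaw 10.23 [ 0.06 -0.25 -0.76] [ 0.011  0.002 -0.019]
slot x here 0.6076427699755501
-0.0477 [302.80081267 223.76437631]
-0.0397 [303.04520582 211.2954588 ]
-0.012 [303.90434763 167.20154421]
```

step_arm(
  steps=[
    {"x": 0,"y": 0.002,"z": 0.02,"turn": 0,"claw": -1},
    {"x": 0,"y": 0,"z": 0.02,"turn": 0,"claw": -1},
    {"x": 0,"y": 0,"z": 0.005,"turn": 0,"claw": -1},
    {"x": 0,"y": 0,"z": 0,"turn": 0,"claw": -1},
    {"x": 0,"y": 0,"z": 0,"turn": 0,"claw": -1},
  ],
)

```text
clock: 8.15
ee_pos: [0.6085, 0.0804, 0.1455]
tcp_rot: [0.001, -0.09, 0.996, 0.0]
wrist_force: [0.1, -0.3, -1.5]
opening: 0.16
gripper_force: 30.0
```

step_arm(
  steps=[
    {"x": 0,"y": 0,"z": 0.002,"turn": 0,"claw": -1},
    {"x": 0,"y": 0,"z": 0.002,"turn": 0,"claw": -1},
    {"x": 0,"y": 0,"z": 0,"turn": 0,"claw": -1},
    {"x": 0,"y": 0,"z": 0,"turn": 0,"claw": -1},
  ],
)

```text
clock: 8.55
ee_pos: [0.6079, 0.0812, 0.1407]
tcp_rot: [0.0, -0.091, 0.996, 0.0]
wrist_force: [0.1, 0.5, -0.9]
opening: 0.158
gripper_force: 30.0
```

step_arm(
  steps=[
    {"x": 0,"y": 0,"z": 0.0015,"turn": 0,"claw": -1},
    {"x": 0,"y": 0,"z": 0.0015,"turn": 0,"claw": -1},
    {"x": 0,"y": 0,"z": 0,"turn": 0,"claw": -1},
    {"x": 0,"y": 0,"z": 0,"turn": 0,"claw": -1},
  ],
)

```text
clock: 8.95
ee_pos: [0.608, 0.0812, 0.1377]
tcp_rot: [0.0, -0.091, 0.996, 0.0]
wrist_force: [-0.8, -0.1, -0.1]
opening: 0.162
gripper_force: 30.0
```

step_arm(
  steps=[
    {"x": 0.001,"y": 0,"z": 0,"turn": 0,"claw": -1},
    {"x": 0,"y": 0,"z": 0.0015,"turn": 0,"claw": -1},
    {"x": 0,"y": 0,"z": 0,"turn": 0,"claw": -1},
    {"x": 0,"y": 0,"z": 0,"turn": 0,"claw": -1},
  ],
)

```text
clock: 9.35
ee_pos: [0.6067, 0.0809, 0.1358]
tcp_rot: [-0.0, -0.091, 0.996, -0.0]
wrist_force: [-0.6, -0.4, -1.4]
opening: 0.163
gripper_force: 30.0
```

step_arm(
  steps=[
    {"x": 0,"y": 0,"z": 0.0015,"turn": 0,"claw": -1},
    {"x": 0,"y": 0,"z": 0,"turn": 0,"claw": -1},
    {"x": 0,"y": 0,"z": 0,"turn": 0,"claw": -1},
  ],
)

```text
clock: 9.65
ee_pos: [0.6069, 0.081, 0.1345]
tcp_rot: [-0.0, -0.091, 0.996, 0.0]
wrist_force: [-0.0, 0.0, -1.5]
opening: 0.155
gripper_force: 30.0
```

step_arm(
  steps=[
    {"x": 0,"y": 0,"z": 0.002,"turn": 0,"claw": -1},
    {"x": 0,"y": 0,"z": 0,"turn": 0,"claw": -1},
    {"x": 0,"y": 0,"z": 0,"turn": 0,"claw": -1},
  ],
)

```text
clock: 9.95
ee_pos: [0.6069, 0.081, 0.1325]
tcp_rot: [0.0, -0.091, 0.996, 0.0]
wrist_force: [0.3, -0.4, -1.7]
opening: 0.156
gripper_force: 30.0
```

step_arm(
  steps=[
    {"x": 0,"y": 0,"z": 0.002,"turn": 0,"claw": -1},
    {"x": 0,"y": 0,"z": 0,"turn": 0,"claw": -1},
    {"x": 0,"y": 0,"z": 0,"turn": 0,"claw": -1},
  ],
)

```text
clock: 10.25
ee_pos: [0.6069, 0.081, 0.1305]
tcp_rot: [0.0, -0.091, 0.996, 0.0]
wrist_force: [-0.2, 0.1, -0.7]
opening: 0.16
gripper_force: 30.0
```

step_arm(
  steps=[
    {"x": 0,"y": 0,"z": 0.0015,"turn": 0,"claw": -1},
    {"x": 0,"y": 0,"z": 0,"turn": 0,"claw": -1},
    {"x": 0,"y": 0,"z": 0,"turn": 0,"claw": -1},
  ],
)

```text
clock: 10.55
ee_pos: [0.607, 0.081, 0.1295]
tcp_rot: [0.0, -0.091, 0.996, 0.0]
wrist_force: [-2.3, 0.1, 1.8]
opening: 0.16
gripper_force: 30.0
```

step_arm(
  steps=[
    {"x": 0.0005,"y": 0,"z": 0.001,"turn": 0,"claw": -1},
    {"x": 0,"y": 0,"z": 0,"turn": 0,"claw": -1},
    {"x": 0,"y": 0,"z": 0,"turn": 0,"claw": -1},
  ],
)

```text
clock: 10.85
ee_pos: [0.6069, 0.081, 0.1286]
tcp_rot: [0.001, -0.091, 0.996, 0.0]
wrist_force: [-1.0, 1.5, 3.4]
opening: 0.161
gripper_force: 30.0
```

step_arm(
  steps=[
    {"x": 0,"y": 0,"z": 0.001,"turn": 0,"claw": -1},
    {"x": 0,"y": 0,"z": 0,"turn": 0,"claw": -1},
    {"x": 0,"y": 0,"z": 0,"turn": 0,"claw": -1},
  ],
)

```text
clock: 11.15
ee_pos: [0.6069, 0.081, 0.1275]
tcp_rot: [0.001, -0.091, 0.996, 0.0]
wrist_force: [0.1, -0.3, 4.0]
opening: 0.163
gripper_force: 30.0
```

step_arm(
  steps=[
    {"x": 0.002,"y": 0,"z": 0,"turn": 0,"claw": -1},
    {"x": 0,"y": 0,"z": 0,"turn": 0,"claw": -1},
    {"x": 0,"y": 0,"z": 0,"turn": 0,"claw": -1},
  ],
)

```text
clock: 11.45
ee_pos: [0.6054, 0.0807, 0.1277]
tcp_rot: [0.001, -0.091, 0.996, 0.0]
wrist_force: [3.5, 0.7, 5.4]
opening: 0.156
gripper_force: 30.0
```

step_arm(
  steps=[
    {"x": -0.004,"y": 0,"z": 0,"turn": 0,"claw": -1},
    {"x": 0,"y": 0,"z": 0,"turn": 0,"claw": -1},
    {"x": 0,"y": 0,"z": 0,"turn": 0,"claw": -1},
  ],
)

```text
clock: 11.75
ee_pos: [0.6069, 0.0809, 0.1266]
tcp_rot: [-0.002, -0.091, 0.996, -0.0]
wrist_force: [-2.9, -0.7, 7.0]
opening: 0.158
gripper_force: 30.0
```

Force on both sides confirms the head is in the slot. Centre it, press to about 5 mm, then turn.

step_arm(
  steps=[
    {"x": 0.002,"y": 0,"z": 0.001,"turn": 0,"claw": -1},
    {"x": 0,"y": 0,"z": 0.001,"turn": 0,"claw": -1},
    {"x": 0,"y": 0,"z": 0.0008,"turn": 0,"claw": -1},
    {"x": 0,"y": 0,"z": 0,"turn": 0,"claw": -1},
    {"x": 0,"y": 0,"z": 0,"turn": 0,"claw": -1},
    {"x": 0,"y": 0,"z": 0,"turn": 0,"claw": -1},
  ],
)

```text
clock: 12.35
ee_pos: [0.6067, 0.0809, 0.1251]
tcp_rot: [0.0, -0.091, 0.996, 0.0]
wrist_force: [0.8, 0.2, 8.2]
opening: 0.159
gripper_force: 30.0
```

```bash
python3 -c "
from h import *
o=ctrl.get_obs();print(o['clock'],o['ee_pos'].round(4),o['wrist_force'].round(2),o['ft_torque'].round(3),o['joint_positions'].round(2))"
```

```text
12.35 [0.6067 0.0809 0.1251] [0.81 0.18 8.22] [ 0.081 -0.128  0.011] [-0.59  0.34  0.5   1.71 -0.18  1.14  1.71]
```

step_arm(
  steps=[
    {"x": 0,"y": 0,"z": 0.0006,"turn": 0,"claw": -1},
    {"x": 0,"y": 0,"z": 0,"turn": 4,"claw": -1},
    {"x": 0,"y": 0,"z": 0,"turn": 4,"claw": -1},
    {"x": 0,"y": 0,"z": 0,"turn": 4,"claw": -1},
    {"x": 0,"y": 0,"z": 0,"turn": 0,"claw": -1},
    {"x": 0,"y": 0,"z": 0,"turn": 0,"claw": -1},
  ],
)

```text
clock: 12.95
ee_pos: [0.6066, 0.0809, 0.1246]
tcp_rot: [0.0, 0.014, 1.0, 0.0]
wrist_force: [0.1, 0.1, 10.4]
opening: 0.16
gripper_force: 30.0
```

```bash
cat > st.py <<'E'
from h import *
o=ctrl.get_obs();q=o['tcp_rot'];print(o['clock'],o['ee_pos'].round(4),'yaw',np.degrees(-2*np.arctan2(q[1],q[2])).round(2),o['wrist_force'].round(2),o['ft_torque'].round(3),o['opening'].round(3))
E
python3 st.py
```

```text
Traceback (most recent call last):
  File "st.py", line 2, in <module>
    o=ctrl.get_obs();q=o['tcp_rot'];print(o['clock'],o['ee_pos'].round(4),'yaw',np.degrees(-2*np.arctan2(q[1],q[2])).round(2),o['wrist_force'].round(2),o['ft_torque'].round(3),o['opening'].round(3))
                                                                                                                                                                                ^^^^^^^^^^^^^^^^^^
AttributeError: 'float' object has no attribute 'round'
```

```bash
sed -i "s/,o\['opening'\].round(3)//" st.py; python3 st.py
```

```text
12.95 [0.6066 0.0809 0.1246] yaw -1.61 [ 0.07  0.05 10.37] [ 0.062 -0.031 -0.042]
```

step_arm(
  steps=[
    {"x": 0,"y": 0,"z": 0,"turn": 5,"claw": -1},
    {"x": 0,"y": 0,"z": 0,"turn": 5,"claw": -1},
    {"x": 0,"y": 0,"z": 0,"turn": 5,"claw": -1},
    {"x": 0,"y": 0,"z": 0,"turn": 5,"claw": -1},
    {"x": 0,"y": 0,"z": 0,"turn": 5,"claw": -1},
    {"x": 0,"y": 0,"z": 0,"turn": 5,"claw": -1},
    {"x": 0,"y": 0,"z": 0,"turn": 0,"claw": -1},
    {"x": 0,"y": 0,"z": 0,"turn": 0,"claw": -1},
  ],
)

```text
clock: 13.75
ee_pos: [0.6066, 0.0808, 0.1245]
tcp_rot: [0.0, 0.272, 0.962, 0.0]
wrist_force: [-0.1, -0.3, 9.6]
opening: 0.157
gripper_force: 30.0
```

```bash
python3 st.py
```

```text
13.75 [0.6066 0.0808 0.1245] yaw -31.61 [-0.11 -0.28  9.65] [ 0.016 -0.031 -0.051]
```

step_arm(
  steps=[
    {"x": 0,"y": 0,"z": 0,"turn": 5,"claw": -1},
    {"x": 0,"y": 0,"z": 0,"turn": 5,"claw": -1},
    {"x": 0,"y": 0,"z": 0,"turn": 5,"claw": -1},
    {"x": 0,"y": 0,"z": 0,"turn": 5,"claw": -1},
    {"x": 0,"y": 0,"z": 0,"turn": 5,"claw": -1},
    {"x": 0,"y": 0,"z": 0,"turn": 5,"claw": -1},
    {"x": 0,"y": 0,"z": 0,"turn": 5,"claw": -1},
    {"x": 0,"y": 0,"z": 0,"turn": 5,"claw": -1},
    {"x": 0,"y": 0,"z": 0,"turn": 0,"claw": -1},
    {"x": 0,"y": 0,"z": 0,"turn": 0,"claw": -1},
  ],
)

```text
clock: 14.75
ee_pos: [0.6064, 0.0808, 0.1244]
tcp_rot: [-0.0, 0.585, 0.811, 0.0]
wrist_force: [0.9, 0.2, 9.5]
opening: 0.156
gripper_force: 30.0
```

```bash
python3 st.py
```

```text
14.75 [0.6064 0.0808 0.1244] yaw -71.61 [0.86 0.19 9.48] [-0.007  0.082 -0.108]
```

step_arm(
  steps=[
    {"x": 0,"y": 0,"z": 0,"turn": 3,"claw": -1},
    {"x": 0,"y": 0,"z": 0,"turn": 3,"claw": -1},
    {"x": 0,"y": 0,"z": 0,"turn": 3,"claw": -1},
    {"x": 0,"y": 0,"z": 0,"turn": 0,"claw": -1},
    {"x": 0,"y": 0,"z": 0,"turn": 0,"claw": -1},
  ],
)

```text
clock: 15.25
ee_pos: [0.6065, 0.0808, 0.1245]
tcp_rot: [-0.0, 0.647, 0.763, 0.0]
wrist_force: [-0.6, 0.4, 9.7]
opening: 0.161
gripper_force: 30.0
```

```bash
python3 st.py
```

```text
15.25 [0.6065 0.0808 0.1245] yaw -80.61 [-0.65  0.44  9.65] [-0.1    0.042 -0.019]
```

step_arm(
  steps=[
    {"x": 0,"y": 0,"z": 0,"turn": 1.5,"claw": -1},
    {"x": 0,"y": 0,"z": 0,"turn": 1.5,"claw": -1},
    {"x": 0,"y": 0,"z": 0,"turn": 0,"claw": -1},
    {"x": 0,"y": 0,"z": 0,"turn": 0,"claw": -1},
  ],
)

```text
clock: 15.65
ee_pos: [0.6064, 0.0808, 0.1245]
tcp_rot: [-0.0, 0.666, 0.746, 0.0]
wrist_force: [-0.7, 0.1, 9.4]
opening: 0.157
gripper_force: 30.0
```

```bash
python3 st.py
```

```text
15.65 [0.6064 0.0808 0.1245] yaw -83.59 [-0.68  0.12  9.41] [-0.061  0.108 -0.007]
```

step_arm(
  steps=[
    {"x": 0,"y": 0,"z": 0,"turn": 1.5,"claw": -1},
    {"x": 0,"y": 0,"z": 0,"turn": 0,"claw": -1},
    {"x": 0,"y": 0,"z": 0,"turn": 0,"claw": -1},
  ],
)

```text
clock: 15.95
ee_pos: [0.6063, 0.0809, 0.1244]
tcp_rot: [-0.0, 0.676, 0.737, -0.0]
wrist_force: [-1.7, -0.6, 10.5]
opening: 0.159
gripper_force: 30.0
```

```bash
python3 st.py
```

```text
15.95 [0.6063 0.0809 0.1244] yaw -85.09 [-1.68 -0.6  10.53] [-0.046  0.176  0.047]
```

step_arm(
  steps=[
    {"x": 0,"y": 0,"z": 0,"turn": 1.5,"claw": -1},
    {"x": 0,"y": 0,"z": 0,"turn": 0,"claw": -1},
    {"x": 0,"y": 0,"z": 0,"turn": 0,"claw": -1},
  ],
)

```text
clock: 16.25
ee_pos: [0.6061, 0.0809, 0.1244]
tcp_rot: [-0.001, 0.686, 0.728, -0.0]
wrist_force: [-1.4, 0.8, 10.2]
opening: 0.158
gripper_force: 30.0
```

```bash
python3 st.py
```

```text
16.25 [0.6061 0.0809 0.1244] yaw -86.58 [-1.44  0.84 10.2 ] [-0.021  0.249  0.014]
```

step_arm(
  steps=[
    {"x": 0,"y": 0,"z": 0,"turn": 1.5,"claw": -1},
    {"x": 0,"y": 0,"z": 0,"turn": 0,"claw": -1},
    {"x": 0,"y": 0,"z": 0,"turn": 0,"claw": -1},
  ],
)

```text
clock: 16.55
ee_pos: [0.6061, 0.0809, 0.1243]
tcp_rot: [-0.001, 0.695, 0.719, -0.0]
wrist_force: [-0.6, 0.1, 10.9]
opening: 0.157
gripper_force: 30.0
```

```bash
python3 st.py
```

```text
16.55 [0.6061 0.0809 0.1243] yaw -88.07 [-0.58  0.09 10.94] [-0.056  0.245  0.215]
```

The moment rose to 0.2 N m at about 97°, so it's at the stop. Ease off the moment and the pressure, then release with a small opening.

step_arm(
  steps=[
    {"x": 0,"y": 0,"z": 0,"turn": -1.5,"claw": -1},
    {"x": 0,"y": 0,"z": -0.001,"turn": 0,"claw": -1},
    {"x": 0,"y": 0,"z": -0.001,"turn": 0,"claw": -1},
    {"x": 0,"y": 0,"z": 0,"turn": 0,"claw": -1},
    {"x": 0,"y": 0,"z": 0,"turn": 0,"claw": -1},
  ],
)

```text
clock: 17.05
ee_pos: [0.6061, 0.0809, 0.1259]
tcp_rot: [-0.0, 0.686, 0.728, -0.0]
wrist_force: [0.9, 0.5, 6.7]
opening: 0.16
gripper_force: 30.0
```

```bash
python3 st.py
```

```text
17.05 [0.6061 0.0809 0.1259] yaw -86.59 [0.89 0.5  6.67] [-0.029 -0.057 -0.006]
```

step_arm(
  steps=[
    {"x": 0,"y": 0,"z": 0,"turn": 0,"claw": -0.4},
    {"x": 0,"y": 0,"z": 0,"turn": 0,"claw": -0.4},
    {"x": 0,"y": 0,"z": 0,"turn": 0,"claw": -0.4},
    {"x": 0,"y": 0,"z": 0,"turn": 0,"claw": -0.4},
    {"x": 0,"y": 0,"z": -0.02,"turn": 0,"claw": -0.4},
    {"x": 0,"y": 0,"z": -0.04,"turn": 0,"claw": -0.4},
    {"x": 0,"y": 0,"z": -0.04,"turn": 0,"claw": -0.4},
    {"x": 0,"y": 0,"z": -0.04,"turn": 0,"claw": -0.4},
    {"x": 0,"y": 0.04,"z": 0,"turn": 0,"claw": -0.4},
    {"x": 0,"y": 0,"z": 0,"turn": 0,"claw": -0.4},
    {"x": 0,"y": 0,"z": 0,"turn": 0,"claw": -0.4},
  ],
)

```text
clock: 18.15
ee_pos: [0.6462, 0.0831, 0.2643]
tcp_rot: [-0.0, 0.686, 0.728, -0.001]
wrist_force: [-0.7, -0.1, -0.5]
opening: 0.3
gripper_force: 0.0
```

Run:
```python
import st
from h import *
s=viewer.snapshot('side');w=viewer.snapshot('top')
c=proj(s,[.606,.081,.11]).astype(int);t=proj(w,[.606,.081,.11]).astype(int)
a=cv2.resize(s['image'][c[1]-40:c[1]+40,c[0]-40:c[0]+40],None,fx=5,fy=5,interpolation=2)
b=cv2.resize(w['image'][t[1]-40:t[1]+40,t[0]-40:t[0]+40],None,fx=5,fy=5,interpolation=2)
save('fin.png',np.hstack([a,b]))
for z in (.079,.079+.075): print((proj(s,[.6065,.081,z])-c+40)*5)
```

```text
18.15 [0.6462 0.0831 0.2643] yaw -86.6 [-0.74 -0.08 -0.54] [-0.125  0.116 -0.018]
[202.86171252 247.50842004]
[204.73046008 134.43205524]
```

View pics/fin.png

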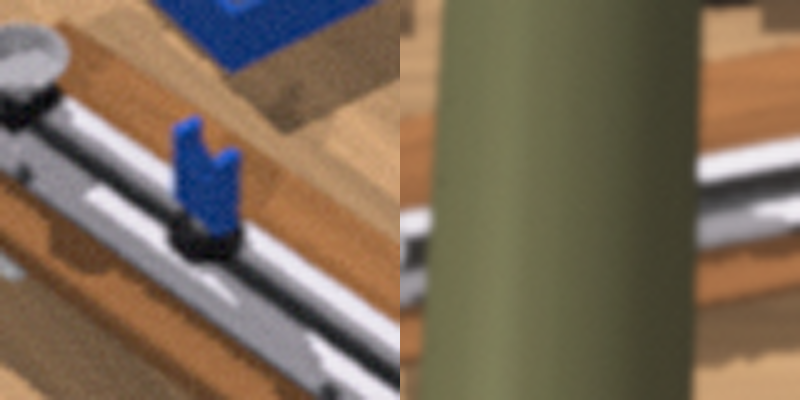

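The side crop shows the rest upright in the slot at about (205,190). Its plate lies along the rail, the collar is down on the rail, and the gripper is clear. Handing in.

```bash
python3 -c "
from plant import ctrl
print(ctrl.hand_in())"
```

```text
the job is handed in; nothing more can be done
None
```

The blue rest is out of the rack and stands upright near the middle of the rail, pressed down and turned clockwise to its stop, then let go; in the last picture it was standing on its own. I handed the job in after about 18 s on the robot's clock; no verdict came back.

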